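# Fish the lost ring out from beside the coil winder

### The job

Switch the coil winder's drive off at its red toggle without moving the white toggles beside it. Then use the bent rod to fish the orange ring out of the narrow gap between winder and instrument and onto the blue mat, never touching the ring with the gripper and leaving the little jar by the mat alone. Leave the ring lying flat wholly on the mat, and stand the rod's handle back upright on its cork pad.

Things in the scene. Friction and masses are not known exactly. Their poses are not given: they have to be found in the camera images.
- winder: Coil winder and instrument fixed to the bench, with a gap between, open above. Origin: on the bench, centre of the gap's open mouth; +y runs into the gap, +x from winder to instrument, z up. Gap: x -26 to 26 mm, closed by a plate at y = 180. Green winder housing: x -126 to -26, y 0 to 300, 90 high, winding head on it (165 high) from y = 190. Grey instrument: x 26 to 226, y 0 to 200, 130 high.
- mat (a point): Centre of the blue mat on the bench outside the gap's mouth: 120 mm along the winder's x, 130 mm along its y, flush with the bench; 95 mm out from the mouth (winder y = -95 mm). Axes as the winder's.
- ring_mid (a point): Centre of the lost part, an orange plastic ring lying flat on the bench in the gap: outside diameter 38 mm, hole 22 mm right through, 12 mm high, this point 6 mm above the bench; 18 to 33 g. Starts 50 to 105 mm in from the mouth.
- rod_grip (a point): Centre of the bent rod's handle: a green upright block with a black band, 18 mm wide (x), 80 long (y), 44 high, this point 22 above its flat base. A 6 mm steel rod leaves its +y end 34 above the base, runs level along +y and, 200 mm from this point, bends straight down; the hook's end is 3 mm above base level. About 180 g. Stands by itself, at first on the cork pad.
- rod_tip (a point): Lowest point of the rod's down-turned hook: 200 mm along the rod's +y from the handle's centre and 19 mm lower than it. Axes as the rod's.
- pad_top (a point): Centre of the top of the cork pad, 64 mm (x) by 110 mm (y), 3 mm thick, fixed to the bench, where the rod's handle stands.
- tog_drive (a joint): Angle of the red toggle (winder drive): 0 rad = off, leaning 0.4 rad towards the winder's -x (to the robot's side); 0.8 rad = on, leaning 0.4 rad towards +x. It stays where it is left; about 1 to 2 N at its tip moves it. Starts on (over 0.65).
- tog_drive_tip (a point): On the red toggle's bat, 5 mm below its end. The bat, 10 mm thick, turns about a level axis along the winder's y, 34 mm down the bat, 98 mm above the bench at winder x = -80. Four toggles stand in a row on the housing, at winder y = 37, 69, 101 and 133 mm; red is at any of these. Housing top 90 mm, toggle bases 96 mm, bats' ends about 134 mm above the bench.
- tog_light_tip (a point): The same point on one of the three white toggles, same size, which stand in the same row, some on and some off; to be left as they are.
- tog_fan_tip (a point): The same point on one of the three white toggles, same size, which stand in the same row, some on and some off; to be left as they are.
- tog_spare_tip (a point): The same point on one of the three white toggles, same size, which stand in the same row, some on and some off; to be left as they are.
- jar_mid (a point): Centre of a small amber jar with a white lid, 40 mm across, 50 mm high, loose, beside the mat on the instrument's side; to be left alone.
- ring: The same orange ring; origin at the centre of its underside.
- rod: The same bent rod; origin at the centre of the handle's base, axes as the rod's (+y along the rod, z up).

How it is judged:
On the way, in this order (a step that is already met when the one before it is completed fails the run):
1. the red toggle is switched off (value of joint tog_drive below 0.15 rad), for 0.1 s.
2. the ring is out of the gap (y of ring_mid in the frame of winder below -0.025 m), for 0.1 s.
At the end, for the whole second after the job is handed in: The red toggle is off (under 0.15 rad); the ring lies flat and still on the blue mat, its centre within 45 mm (x) and 50 mm (y) of the mat's centre; the rod is released and still, its handle upright on the cork pad, its centre within 35 mm of the pad's centre (value of joint tog_drive below 0.15 rad and x of ring_mid in the frame of mat between -0.045 and 0.045 m and y of ring_mid in the frame of mat between -0.05 and 0.05 m and height (world z) of ring_mid below 0.01 m and angle between ring_mid's own z axis and vertical below 0.15 rad and linear speed of each of ring, rod below 0.02 m/s and horizontal distance between rod_grip and pad_top below 0.035 m and angle between rod_grip's own z axis and vertical below 0.1 rad and height (world z) of rod_grip below 0.03 m); the robot touches nothing.
It fails at once if a white toggle is moved (distance of any of tog_light_tip, tog_fan_tip, tog_spare_tip from where it was at the start of the episode above 0.006 m).
It fails at once if the rod reaches into the gap while the drive is on (value of joint tog_drive above 0.3 rad and x of rod_tip in the frame of winder between -0.026 and 0.026 m and y of rod_tip in the frame of winder between 0.005 and 0.18 m and height (world z) of rod_tip below 0.09 m).
It fails at once if the gripper touches the ring (contact force between the fingers and ring above 0.3 N).
It fails at once if the jar is pushed (distance of jar_mid from where it was at the start of the episode above 0.015 m).
It also fails if it takes over 54 s, if anything falls off the work surface, if the arm or the gripper's body presses on something with over 40 N, if the wrist force passes 120 N, or if a joint passes its speed limit or range.

### The arm

A 6-joint arm with a two-finger parallel gripper is mounted at the origin on the work surface. World frame = base frame: x ahead of the robot, y to its left, z up, the work surface at z = 0. Lengths are in m, angles in rad, forces in N, time in s.
With the tool pointing down it reaches from about 0.35 to 0.975 m from the base axis. Payload 4.9 kg.
Tool frame: the origin (TCP) lies on the centre line of the jaws, within the pads' length; the fingertips stand manip.tcp_to_tips ahead of it and the grasp point (between the pads) is the TCP (manip.tcp_to_tips is the distance from the TCP to the fingertips, in m); y points along the fingers, z is the direction in which the jaws open and shut, and the axes are right-handed (so a half turn about y gives the same grasp; the last joint's range is limited). The gripper opens to 85 mm and grips with 20 to 120 N. Pads are 22 mm wide; open, the fingers measure 114 mm over their backs; the gripper's body (76 mm by 85 mm) begins 54 mm behind the grasp point. The pads swing forward as they close: fully open they stand 13 mm farther back than shut.
Start: joints at [1.214, 0.053, 1.613, -0, 1.476, -0.119], TCP at [0.147, 0.607, 0.229] pointing down, gripper open.
Joint ranges: [-3.01, 3.01], [-1.01, 2.22], [0.06, 2.58], [-1.02, 4.17], [0.09, 2.62], [-3.14, 3.14]. Speed limits (rad/s): [2.57, 2.57, 3.14, 3.14, 3.14, 3.14].

### API

Orientations are given as a unit quaternion [w, x, y, z].
In Python, from plant import manip gives the robot as it stands.
- The arm moves only by the tool apply_moves, never from a script. Its argument "moves" is a list of rows, each a list of 7 numbers: the gripper's target within -1 to 1 (shut at 1, half-way at 0, fully open at -1), then the shift along the tool's x, y, z in mm, then the turn, a rotation vector about the tool's x, y, z in degrees. A call has 1 to 20 rows; each row shifts and turns the commanded pose from where the row before left it, along the tool's axes as they then stand; what a row does not reach is not made up. A row lasts 1/10 s, in which the tool goes at most 50 mm and 8.59 degrees, less where a joint would pass 70% of its speed; a pose out of reach is approached as far as the arm can. A call with a gripper value outside its range is refused whole. The fingers move at their own pace and stop on an object; the grip force is fixed at half the most. Time passes only in rows, so rows that do not move let the fingers close. It gives the time, the measured TCP pose, the force and the opening at its end, in the units of the state.
- manip.state(): the state, without advancing time (a new reading comes with each control period).
- manip.grab_frame(name): name is "scene" or "top" or "wrist"; returns the picture (384x512x3 uint8, blue, green, red); there is no depth.
- manip.calibration(name): a dict with "mtx" (3x3 intrinsics, pixels), "T" (4x4, takes a point from camera to world coordinates); the wrist camera has in their place "T_tool_cam" (4x4, takes a point from camera to tool coordinates, whose origin is the TCP and whose axes are the tool frame's). Camera axes: x right, y down, z forward; pixel columns grow to the right and rows downward; lengths in m; the calibration is good to about 2 mm. A picture is of the moment at which its call begins: read the wrist's pose just before it. calibration takes no time and is no camera call.
- manip.job_done(): hands the job in, once; it reports no verdict.
The state is a dict: "time": time; "joint_pos": joint angles; "joint_vel": joint speeds; "joint_efforts": joint torques, N m; "tool_pos": TCP position; "tool_rot": TCP orientation; "contact_force": force on the tool from outside, world axes, zero at the start; "ft_torque": the same for the moment, N m; "gripper_width": opening from 0.0 (shut) to 1.0 (fully open).
Only numpy, scipy, OpenCV 4.12 (cv2) and the standard library are available. Lean on these libraries where they do the work, as an engineer would, in place of code of your own. Each camera call takes 0.05 s, during which the arm holds its last target. There are 200 camera calls.

## Working session

There is one attempt and no reset: what is moved stays moved. The work goes in short steps, Python scripts to look and compute and a tool call to move; the robot and the scene stay as the last step left them, time stands still between calls to the robot, and variables do not carry over. Pictures are saved under pics/ and viewed, about 8 in all and at most 12, crops included, and the job is handed in when it is done.

Besides the shell and the picture viewer there is one more tool, called after "Emit:" as name(argument=value, ...), one argument or row to a line, values as JSON. apply_moves: Moves the arm, as the interface text tells. Its arguments: {"type":"object","properties":{"moves":{"type":"array","items":{"type":"array","items":{"type":"number"}}}},"required":["moves"]}

```bash
mkdir -p pics; ls; python3 - <<'E'
from plant import manip
import cv2,numpy as np
np.set_printoptions(precision=4,suppress=True)
s=manip.state();print(s['time'],s['tool_pos'],s['tool_rot'],manip.tcp_to_tips,s['gripper_width'])
for n in("scene","top"):
    f=manip.grab_frame(n);cv2.imwrite(f"pics/{n}0.png",f);
    c=manip.calibration(n);print(n,c['mtx'],c['T'])
c=manip.calibration("wrist");print(c)
a=cv2.imread("pics/top0.png");cv2.imwrite("pics/top0x.png",cv2.resize(a,(800,600),interpolation=cv2.INTER_CUBIC))
a=cv2.imread("pics/scene0.png");cv2.imwrite("pics/scene0x.png",cv2.resize(a,(800,600),interpolation=cv2.INTER_CUBIC))
E
```

```text
pics
0.0 [0.147  0.6068 0.2275] [-0.7014  0.7028 -0.084   0.0837] 0.019 0.9969918273768477
scene [[400.738    0.     251.2351]
 [  0.     400.738  194.771 ]
 [  0.       0.       1.    ]] [[ 0.3818  0.7623 -0.5226  1.052 ]
 [ 0.9242 -0.3118  0.2204 -0.228 ]
 [ 0.0051 -0.5672 -0.8236  0.8466]
 [ 0.      0.      0.      1.    ]]
top [[364.8262   0.     253.8206]
 [  0.     364.8262 194.4381]
 [  0.       0.       1.    ]] [[ 0.0147 -0.9968  0.0782  0.5158]
 [-0.9999 -0.0148 -0.0005 -0.0157]
 [ 0.0016 -0.0782 -0.9969  0.8467]
 [ 0.      0.      0.      1.    ]]
{'mtx': array([[288.6237,   0.    , 259.322 ],
       [  0.    , 288.6237, 193.1508],
       [  0.    ,   0.    ,   1.    ]]), 'T_tool_cam': array([[ 0.0009,  0.955 ,  0.2967, -0.0753],
       [ 0.0001, -0.2967,  0.955 , -0.1455],
       [ 1.    , -0.0009, -0.0004,  0.0011],
       [ 0.    ,  0.    ,  0.    ,  1.    ]])}
```

View pics/top0x.png

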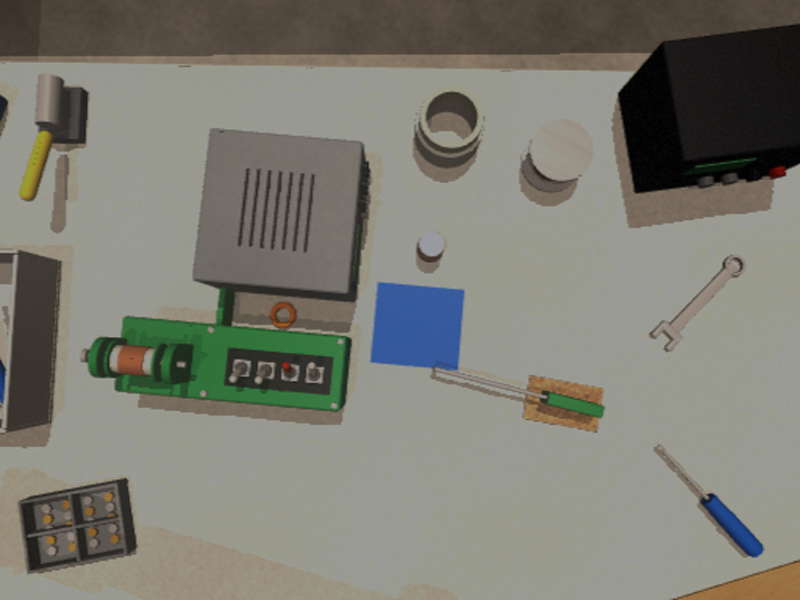

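View pics/scene0x.png

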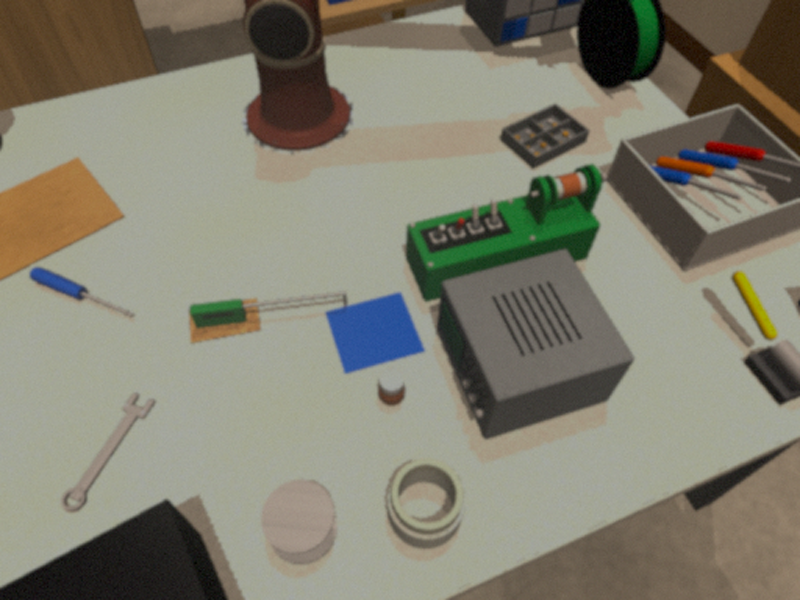

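The top view (800x600) shows the winder's housing (120–350, 318–410), the red toggle third from the left at about (288,368), the ring at (284,315), the mat around (418,325), the jar at (431,245) and the rod's handle near (575,403) with its hook at (435,371). I'll enlarge it for exact pixels.

```bash
python3 - <<'E'
import cv2,numpy as np
a=cv2.imread("pics/top0.png")
A=a[195:270,50:235];B=a[215:290,230:400]
def g(c,x0,y0,s=4):
    o=cv2.resize(c,None,fx=s,fy=s,interpolation=cv2.INTER_CUBIC)
    for x in range(0,c.shape[1],20):
        cv2.line(o,(x*s,0),(x*s,4),(255,255,255),1);cv2.putText(o,str(x+x0),(x*s,14),0,.35,(255,255,255))
    for y in range(0,c.shape[0],15):
        cv2.line(o,(0,y*s),(4,y*s),(255,255,255),1);cv2.putText(o,str(y+y0),(6,y*s+4),0,.35,(255,255,255))
    return cv2.copyMakeBorder(o,0,0,0,744-o.shape[1],cv2.BORDER_CONSTANT)
cv2.imwrite("pics/cropAB.png",np.vstack([g(A,50,195),g(B,230,215)]))
h=cv2.cvtColor(a,cv2.COLOR_BGR2HSV)
m=cv2.inRange(h,(105,150,80),(125,255,255));m[:,:230]=0;m[:,300:]=0
c=max(cv2.findContours(m,0,2)[0],key=cv2.contourArea);print(cv2.boxPoints(cv2.minAreaRect(c)))
M=cv2.moments(m,True);print(M['m10']/M['m00'],M['m01']/M['m00'])
E
```

```text
[[237.36067 231.03278]
 [241.94264 180.63113]
 [296.49182 185.59015]
 [291.90985 235.99179]]
266.81650380021716 208.2917119073471
```

View pics/cropAB.png

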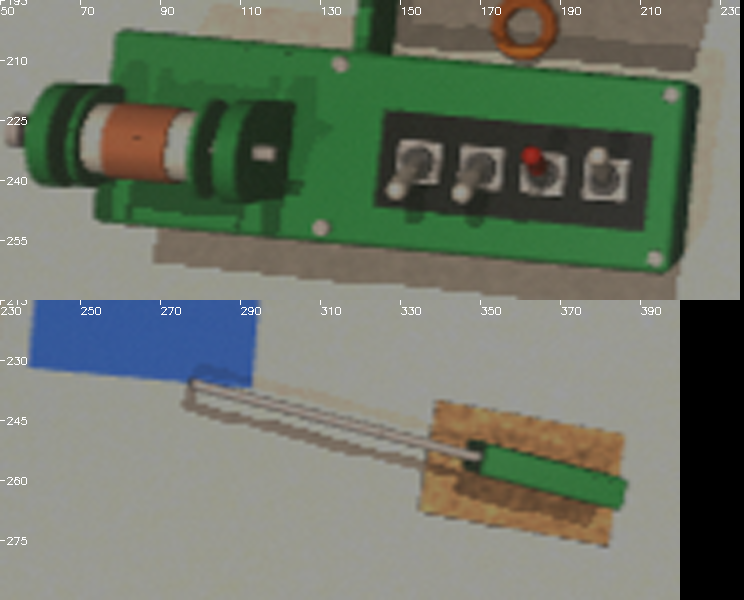

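```bash
cat > h.py <<'E'
import numpy as np,cv2
from plant import manip
from scipy.spatial.transform import Rotation as R
np.set_printoptions(precision=4,suppress=True)
def ray(px,z,mtx,T):
    d=T[:3,:3]@np.linalg.solve(mtx,np.array([px[0],px[1],1.]));o=T[:3,3]
    return o+d*(z-o[2])/d[2]
def top(px,z):
    c=manip.calibration("top");return ray(px,z,c['mtx'],c['T'])
def toolT():
    s=manip.state();q=s['tool_rot'];T=np.eye(4);T[:3,:3]=R.from_quat([q[1],q[2],q[3],q[0]]).as_matrix();T[:3,3]=s['tool_pos'];return T
def wristT(): return toolT()@manip.calibration("wrist")['T_tool_cam']
def wrist(px,z,T=None):
    return ray(px,z,manip.calibration("wrist")['mtx'],wristT() if T is None else T)
def proj(p,mtx,T):
    q=np.linalg.inv(T)@np.append(p,1);v=mtx@q[:3];return v[:2]/v[2]
E
python3 - <<'E'
from h import *
A=lambda x,y,z:top((x/4+50-.4,y/4+195-.4),z)
B=lambda x,y,z:top((x/4+230-.4,(y-300)/4+215-.4),z)
m=[top(p,0) for p in [(237.36,231.03),(241.94,180.63),(296.49,185.59),(291.91,235.99)]]
mc=np.mean(m,0);print("mat",mc,[np.linalg.norm(m[0]-m[1]),np.linalg.norm(m[1]-m[2])])
xd=(m[1]-m[0]+m[2]-m[3]);print("mat xdir",np.degrees(np.arctan2(xd[1],xd[0])))
b=[A(x,y,.096) for x,y in [(419,163),(481,168),(543,172),(605,176)]];print("bases",*b)
d=b[0]-b[3];print("row dir y",np.degrees(np.arctan2(-d[0],d[1])),np.linalg.norm(d))
e=[A(687,83,.09),A(668,270,.09),A(117,32,.09)];d=e[0]-e[1];print("housing",*e,np.degrees(np.arctan2(d[1],d[0])),np.linalg.norm(d)); d=e[2]-e[0];print(np.degrees(np.arctan2(-d[0],d[1])),np.linalg.norm(d))
print("tips",*[A(x,y,.131) for x,y in [(397,190),(462,193),(531,156),(598,156)]])
print("ring",A(525,28,.012))
h=[B(x,y,.047) for x,y in [(485,440),(627,480),(621,508),(478,471)]]
print("handle",*h); e0=B(469,455,.047);e1=B(624,494,.047);print(e0,e1,np.linalg.norm(e0-e1),(e0+e1)/2)
hk=B(190,383,.04);c=(e0+e1)/2;d=hk-c;print("hook",hk,np.linalg.norm(d[:2]),"ydir",np.degrees(np.arctan2(-d[0],d[1])))
p=[B(x,y,.003) for x,y in [(435,400),(624,433),(608,546),(420,513)]];d=p[0]-p[1];print("pad",np.mean(p,0),np.degrees(np.arctan2(-d[0],d[1])),np.linalg.norm(d),np.linalg.norm(p[1]-p[2]))
print("jar",top((431/1.5625-.3,245/1.5625-.3),.05))
print(toolT())
E
```

```text
mat [ 0.5506 -0.047   0.    ] [np.float64(0.11756689506021618), np.float64(0.12781339796900576)]
mat xdir -4.507107443460251
bases [0.4877 0.1861 0.096 ] [0.4856 0.1544 0.096 ] [0.4841 0.1226 0.096 ] [0.4825 0.0909 0.096 ]
row dir y -3.130040375343494 0.0953852517608669
housing [0.5307 0.0506 0.09  ] [0.4348 0.0582 0.09  ] [0.5527 0.3468 0.09  ] -4.569911436037781 0.09615180419967458
-4.256952953399251 0.29705646010565
tips [0.4758 0.187  0.131 ] [0.4748 0.1553 0.131 ] [0.4932 0.1223 0.131 ] [0.4937 0.0896 0.131 ]
ring [0.5623 0.1508 0.012 ]
handle [ 0.4613 -0.2288  0.047 ] [ 0.441  -0.3057  0.047 ] [ 0.4259 -0.3022  0.047 ] [ 0.4446 -0.2249  0.047 ]
[ 0.4531 -0.22    0.047 ] [ 0.4334 -0.3039  0.047 ] 0.086214844537396 [ 0.4433 -0.262   0.047 ]
hook [ 0.4896 -0.0686  0.04  ] 0.19885805862390676 ydir -13.45845156479154
pad [ 0.44   -0.2614  0.003 ] -9.026862494397935 0.10975387428030027 0.06483191759946262
jar [ 0.663  -0.0628  0.05  ]
[[ 0.9719 -0.0007  0.2356  0.147 ]
 [-0.2356 -0.0017  0.9719  0.6069]
 [-0.0002 -1.     -0.0019  0.2276]
 [ 0.      0.      0.      1.    ]]
```

Winder yaw is about -4.4° with its origin at (0.558, 0.048). The ring is at winder (-3, 103) mm. Red is at y=69, with an "on" white at y=37 and an "off" white at y=101. I'll turn the tool to align with the winder, gripper shut, and travel over.

Emit:
apply_moves(
  moves=[
    [1,0,0,0,0,8.08,0],
    [1,0,0,0,0,8.08,0],
    [1,0,0,0,0,8.08,0],
    [1,0,0,0,0,8.08,0],
    [1,0,0,0,0,8.08,0],
    [1,0,0,0,0,8.08,0],
    [1,0,0,0,0,8.08,0],
    [1,0,0,0,0,8.08,0],
    [1,0,0,0,0,8.08,0],
    [1,0,0,0,0,8.08,0],
  ],
)

```text
time: 1.1
tool_pos: [0.1471, 0.607, 0.228]
tool_rot: [-0.478, 0.479, -0.52, 0.521]
contact_force: [1.1, -0.0, -0.7]
gripper_width: -0.005
```

Emit:
apply_moves(
  moves=[
    [1,30.5,0,27.6,0,0,0],
    [1,30.5,0,27.6,0,0,0],
    [1,30.5,0,27.6,0,0,0],
    [1,30.5,0,27.6,0,0,0],
    [1,30.5,0,27.6,0,0,0],
    [1,30.5,0,27.6,0,0,0],
    [1,30.5,0,27.6,0,0,0],
    [1,30.5,0,27.6,0,0,0],
    [1,30.5,0,27.6,0,0,0],
    [1,30.5,0,27.6,0,0,0],
    [1,30.5,0,27.6,0,0,0],
    [1,30.5,0,27.6,0,0,0],
    [1,30.5,0,27.6,0,0,0],
    [1,30.5,0,27.6,0,0,0],
    [1,30.5,0,27.6,0,0,0],
    [1,0,0,0,0,0,0],
  ],
)

```text
time: 2.7
tool_pos: [0.5264, 0.1159, 0.2281]
tool_rot: [-0.479, 0.479, -0.52, 0.52]
contact_force: [-0.1, 0.3, 0.4]
gripper_width: 0.003
```

```bash
cat >> h.py <<'E'
th=np.radians(-4.4);O=np.array([.5579,.0477]);WX=np.array([np.cos(th),np.sin(th)]);WY=np.array([-np.sin(th),np.cos(th)])
def w(p): d=np.array(p[:2])-O;return np.array([d@WX,d@WY])*1000
def winv(x,y): return O+(x*WX+y*WY)/1000
E
python3 - <<'E'
from h import *
T=toolT();print(T,w(T[:3,3]));s=manip.state();print(s['gripper_width'],s['contact_force'])
Tc=wristT();f=manip.grab_frame("wrist");cv2.imwrite("pics/w1.png",cv2.resize(f,(800,600),interpolation=cv2.INTER_CUBIC))
# predicted pixels
m=manip.calibration("wrist")['mtx']
for x,y,z in[(-64.8,37,134),(-64.8,69,134),(-95.2,101,134),(-26,0,90),(-3,103,12)]: print(x,y,proj(np.append(winv(x,y),z/1000),m,Tc)*1.5625)
E
```

```text
[[-0.0824 -0.0005  0.9966  0.5264]
 [-0.9966 -0.0013 -0.0824  0.1159]
 [ 0.0013 -1.     -0.0004  0.2281]
 [ 0.      0.      0.      1.    ]] [-36.6371  65.5506]
0.0033425257206316445 [-0.1483  0.3434  0.4331]
-64.8 37 [355.8182 353.1113]
-64.8 69 [353.5608 300.0637]
-95.2 101 [294.2611 243.2004]
-26 0 [420.4159 376.1088]
-3 103 [446.738  213.1651]
```

View pics/w1.png

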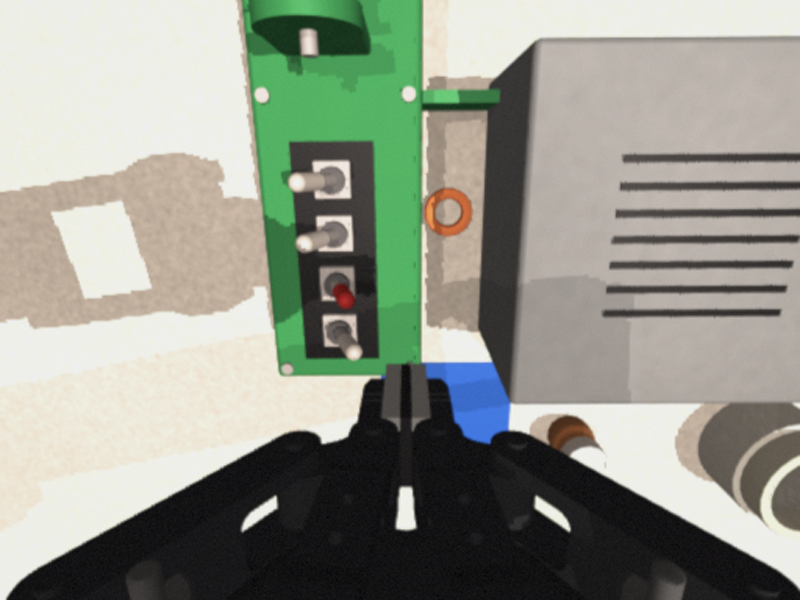

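The wrist view agrees with the model: red bat's end is at (346,299), whites at (354,352), (301,242) and (296,182), ring at (447,212). Predictions were within a few pixels. Next I lower beside the red bat and push it in -x.

Emit:
apply_moves(
  moves=[
    [1,-3.5,20,0,0,0,0],
    [1,0,25,0,0,0,0],
    [1,0,25,0,0,0,0],
    [1,0,21,0,0,0,0],
    [1,0,0,0,0,0,0],
  ],
)

```text
time: 3.25
tool_pos: [0.5214, 0.1237, 0.1336]
tool_rot: [0.479, -0.483, 0.52, -0.517]
contact_force: [-0.1, -0.1, 0.5]
gripper_width: 0.0
```

Emit:
apply_moves(
  moves=[
    [1,0,0,-8,0,0,0],
    [1,0,0,-8,0,0,0],
    [1,0,0,-6,0,0,0],
    [1,0,0,-4,0,0,0],
    [1,0,0,-4,0,0,0],
    [1,0,0,0,0,0,0],
  ],
)

```text
time: 3.85
tool_pos: [0.4948, 0.1252, 0.1381]
tool_rot: [-0.481, 0.48, -0.519, 0.519]
contact_force: [-0.4, 0.1, -0.3]
gripper_width: 0.003
```

```bash
python3 - <<'E'
from h import *
T=toolT();print(T[:3,3],w(T[:3,3]));
f=manip.grab_frame("wrist");g=manip.grab_frame("scene")
a=cv2.resize(f[120:384,130:380],None,fx=1.6,fy=1.6,interpolation=cv2.INTER_CUBIC);b=cv2.resize(g[110:190,250:345],(400,422),interpolation=cv2.INTER_CUBIC)
cv2.imwrite("pics/w2.png",np.hstack([a[:422],b]))
E
```

```text
[0.4948 0.1252 0.1381] [-68.8894  72.421 ]
```

View pics/w2.png

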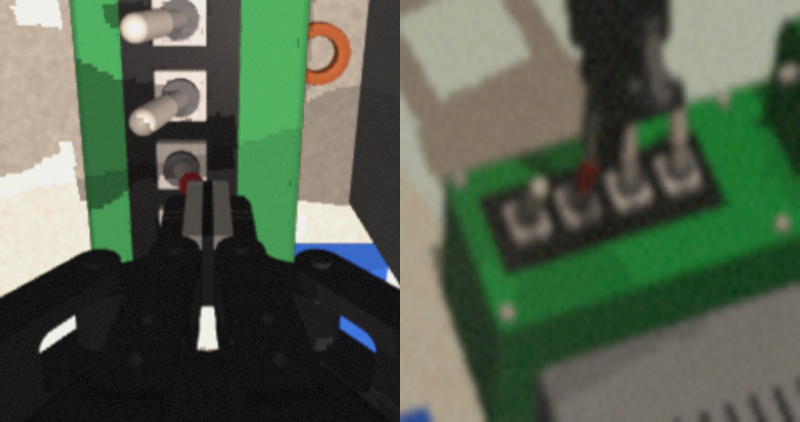

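The fingertips are now against the red bat's end (left panel (190,180)), with the whites untouched. I'll push on in small steps.

Emit:
apply_moves(
  moves=[
    [1,0,0,-3,0,0,0],
    [1,0,0,-2,0,0,0],
    [1,0,0,0,0,0,0],
  ],
)

```text
time: 4.25
tool_pos: [0.4898, 0.1255, 0.1376]
tool_rot: [0.48, -0.48, 0.519, -0.519]
contact_force: [-0.6, -0.2, 1.3]
gripper_width: 0.001
```

```bash
python3 - <<'E'
from h import *
for i in range(3):
    T=toolT();print(T[:3,3],w(T[:3,3]),manip.state()['contact_force'])
    f=manip.grab_frame("wrist");Tc=wristT()
h=cv2.cvtColor(f,cv2.COLOR_BGR2HSV)
m=(cv2.inRange(h,(0,150,60),(6,255,255))|cv2.inRange(h,(174,150,60),(180,255,255)));m[:, :200]=0;m[:,300:]=0
ys,xs=np.nonzero(m);print(len(xs),xs.mean(),ys.mean(),xs.min(),xs.max(),ys.min(),ys.max())
print(w(wrist((xs.mean(),ys.mean()),.132,Tc)))
cv2.imwrite("pics/w3.png",cv2.resize(f[190:290,180:320],None,fx=4,fy=4,interpolation=cv2.INTER_CUBIC))
E
```

```text
[0.4898 0.1255 0.1376] [-73.8201  72.3444] [-0.6102 -0.228   1.3289]
[0.4899 0.1255 0.1376] [-73.7253  72.347 ] [ 0.1707 -0.4128  0.2564]
[0.49   0.1255 0.1376] [-73.6234  72.3584] [-0.0239 -0.3878  0.743 ]
39 256.8205128205128 230.17948717948718 251 262 228 232
[-74.5123  80.0056]
```

Emit:
apply_moves(
  moves=[
    [1,0,0,-2,0,0,0],
    [1,0,0,-2,0,0,0],
    [1,0,0,0,0,0,0],
  ],
)

```text
time: 4.7
tool_pos: [0.4858, 0.1259, 0.1376]
tool_rot: [0.48, -0.48, 0.519, -0.519]
contact_force: [0.5, -0.2, -0.2]
gripper_width: -0.001
```

```bash
python3 - <<'E'
from h import *
for i in range(2):
    T=toolT();print(T[:3,3],w(T[:3,3]),manip.state()['contact_force'])
    f=manip.grab_frame("wrist")
cv2.imwrite("pics/w3.png",cv2.resize(f[190:290,180:320],None,fx=4,fy=4,interpolation=cv2.INTER_CUBIC))
E
```

```text
[0.4858 0.1259 0.1376] [-77.8798  72.4018] [ 0.4929 -0.1869 -0.1799]
[0.4859 0.1258 0.1377] [-77.7438  72.3821] [-0.3386 -0.3849 -0.2293]
```

View pics/w3.png

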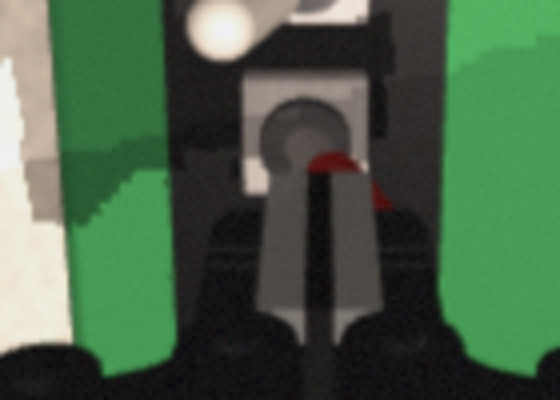

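```bash
python3 - <<'E'
from h import *
T=toolT();Tc=wristT();mw=manip.calibration("wrist")['mtx'];c=manip.calibration("scene")
f=manip.grab_frame("wrist");g=manip.grab_frame("scene")
for z in(.11,.12,.131): print(z,w(wrist((274,238),z,Tc)),w(wrist((264,230),z,Tc)))
S=5;x0,y0=215,190;A=cv2.resize(f[y0:y0+80,x0:x0+78],None,fx=S,fy=S,interpolation=cv2.INTER_CUBIC)
u0,v0=275,105;B=cv2.resize(g[v0:v0+80,u0:u0+78],None,fx=S,fy=S,interpolation=cv2.INTER_CUBIC)
def dr(P,col):
    for im,m,TT,o in((A,mw,Tc,(x0,y0)),(B,c['mtx'],c['T'],(u0,v0))):
        q=[((proj(p,m,TT)-o+.5)*S).astype(int) for p in P]
        cv2.polylines(im,[np.array(q)],False,col,1)
bx=lambda y:[(T@np.array([a,y,b,1]))[:3] for a,b in((-.011,-.0085),(-.011,.0085),(.011,.0085),(.011,-.0085),(-.011,-.0085))]
dr(bx(.019),(255,255,0));dr(bx(0),(255,0,255))
for l,col in((.4,(0,255,255)),(.3,(255,255,255)),(-.4,(0,255,0))):
    dr([np.append(winv(-80+39*r*np.sin(l),69),.098+.039*r*np.cos(l)) for r in(0,1)],col)
cv2.imwrite("pics/ov.png",np.hstack([A,B]))
E
```

```text
0.11 [-67.4968  64.32  ] [-74.1178  70.0874]
0.12 [-68.0563  69.213 ] [-74.2949  74.6474]
0.131 [-68.6717  74.5954] [-74.4898  79.6634]
```

View pics/ov.png

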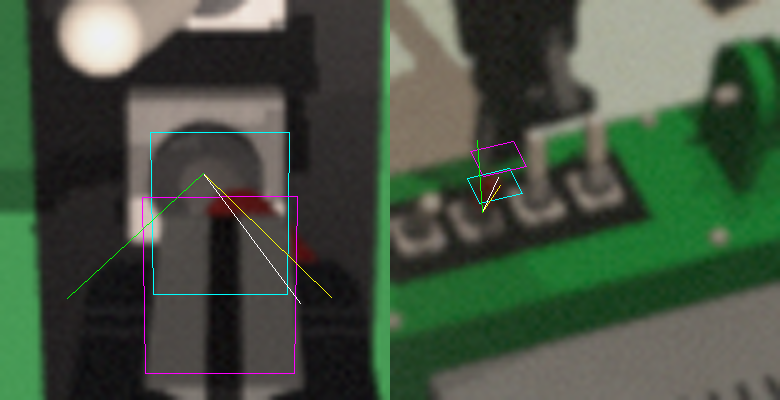

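The overlay shows the fingertips end about at the TCP's height rather than 19 mm below it, so they passed just over the red bat, which is still on at (310,245). I'll back off, go 18 mm lower and push again.

Emit:
apply_moves(
  moves=[
    [1,0,0,14,0,0,0],
    [1,0,0,14,0,0,0],
    [1,3,0,14,0,0,0],
    [1,0,0,0,0,0,0],
    [1,0,9,0,0,0,0],
    [1,0,9,0,0,0,0],
    [1,0,0,0,0,0,0],
    [1,0,0,-8,0,0,0],
    [1,0,0,-7,0,0,0],
    [1,0,0,-7,0,0,0],
    [1,0,0,-5,0,0,0],
    [1,0,0,-5,0,0,0],
    [1,0,0,0,0,0,0],
  ],
)

```text
time: 6.2
tool_pos: [0.4953, 0.1222, 0.12]
tool_rot: [-0.48, 0.48, -0.519, 0.519]
contact_force: [-0.4, 0.3, 0.2]
gripper_width: -0.0
```

```bash
python3 - <<'E'
from h import *
f=manip.grab_frame("wrist");g=manip.grab_frame("scene")
T=toolT();print(T[:3,3],w(T[:3,3]),manip.state()['contact_force'])
A=cv2.resize(f[180:280,190:310],None,fx=3.5,fy=3.5,interpolation=cv2.INTER_CUBIC)
B=cv2.resize(g[105:175,270:340],(350,350),interpolation=cv2.INTER_CUBIC)
cv2.imwrite("pics/w4.png",np.hstack([A,B]))
E
```

```text
[0.4954 0.122  0.1195] [-67.9767  69.3346] [ 0.214   0.3051 -0.6596]
```

View pics/w4.png

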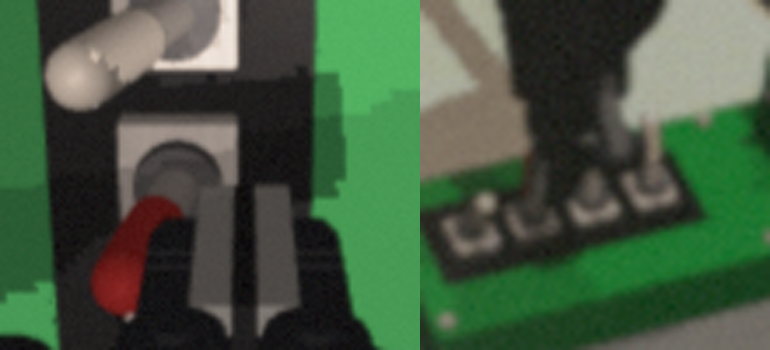

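The red bat now leans to -x, its end at (120,290) in the left panel. A little further to the stop.

Emit:
apply_moves(
  moves=[
    [1,0,0,-2,0,0,0],
    [1,0,0,-2,0,0,0],
    [1,0,0,0,0,0,0],
  ],
)

```text
time: 6.6
tool_pos: [0.4914, 0.1223, 0.1193]
tool_rot: [0.48, -0.481, 0.519, -0.519]
contact_force: [0.6, 0.4, 0.7]
gripper_width: 0.001
```

```bash
cat > red.py <<'E'
from h import *
f=manip.grab_frame("wrist");Tc=wristT();T=toolT();print(w(T[:3,3]),T[2,3],manip.state()['contact_force'])
mw=manip.calibration("wrist")['mtx']
h=cv2.cvtColor(f,cv2.COLOR_BGR2HSV)
m=(cv2.inRange(h,(0,150,50),(5,255,255))|cv2.inRange(h,(174,150,50),(180,255,255)));m[:,:180]=0;m[:,300:]=0
ys,xs=np.nonzero(m);print("red",len(xs),xs.min(),xs.max(),ys.min(),ys.max())
for a in(0,.1,.2,.3,.4):
    l=a-.4;p=lambda o,r:proj(np.append(winv(-80+r*np.sin(l)+o*np.cos(l),69),.098+r*.001*np.cos(l)-o*.001*np.sin(l)),mw,Tc)
    print(a,"left edge end",p(-5,36),"centre end",p(0,39))
E
python3 red.py
```

```text
[-71.9572  69.316 ] 0.1193617974573816 [-0.199   0.2748  0.6051]
red 389 216 244 236 269
0 left edge end [207.9025 256.3882] centre end [213.0428 261.0297]
0.1 left edge end [213.4894 258.0307] centre end [219.8476 262.3932]
0.2 left edge end [219.5803 259.3806] centre end [227.08   263.3895]
0.3 left edge end [226.0877 260.4078] centre end [234.6216 263.9941]
0.4 left edge end [232.9103 261.0885] centre end [242.3428 264.1919]
```

Emit:
apply_moves(
  moves=[
    [1,0,0,-2,0,0,0],
    [1,0,0,-2,0,0,0],
    [1,0,0,0,0,0,0],
  ],
)

```text
time: 6.95
tool_pos: [0.4875, 0.1227, 0.1196]
tool_rot: [0.48, -0.48, 0.519, -0.519]
contact_force: [1.1, 0.7, -0.5]
gripper_width: -0.0
```

```bash
python3 red.py
```

```text
[-75.903   69.3705] 0.11962355468274552 [ 0.4377 -0.2739 -0.0923]
red 334 218 245 236 267
0 left edge end [215.4561 256.2273] centre end [220.8211 260.8538]
0.1 left edge end [221.1167 257.8639] centre end [227.6832 262.2119]
0.2 left edge end [227.2656 259.2087] centre end [234.9535 263.2038]
0.3 left edge end [233.8138 260.2316] centre end [242.5126 263.8051]
0.4 left edge end [240.6592 260.909 ] centre end [250.2305 264.0009]
```

Emit:
apply_moves(
  moves=[
    [1,0,0,-1.5,0,0,0],
    [1,0,0,0,0,0,0],
    [1,0,0,10,0,0,0],
    [1,0,0,10,0,0,0],
    [1,0,-30,0,0,0,0],
    [1,0,-40,0,0,0,0],
    [1,0,-40,0,0,0,0],
    [1,0,0,0,0,0,0],
  ],
)

```text
time: 7.8
tool_pos: [0.5104, 0.1215, 0.2372]
tool_rot: [-0.484, 0.477, -0.516, 0.521]
contact_force: [1.3, -0.3, 0.3]
gripper_width: -0.001
```

```bash
cp h.py h2.py; python3 red.py; python3 - <<'E'
from h import *
f=manip.grab_frame("wrist");Tc=wristT();mw=manip.calibration("wrist")['mtx']
h=cv2.cvtColor(f,cv2.COLOR_BGR2HSV)
m=cv2.inRange(h,(0,0,150),(180,60,255))
# tips of all four at z .131
p=lambda x,y,z:proj(np.append(winv(x,y),z/1000),mw,Tc)
for y in(37,69,101,133): print(y,p(-95.2,y,134),p(-64.8,y,134))
cv2.imwrite("pics/w5.png",cv2.resize(f[130:330,120:340],None,fx=3,fy=3,interpolation=cv2.INTER_CUBIC))
E
```

```text
[-54.4654  69.6957] 0.23387219476830834 [-0.574   0.6726 -0.5728]
red 181 210 227 184 198
0 left edge end [209.2036 193.2466] centre end [212.2287 194.7938]
0.1 left edge end [212.4706 193.7917] centre end [216.1404 195.2313]
0.2 left edge end [216.0003 194.2334] centre end [220.2726 195.5447]
0.3 left edge end [219.7481 194.5637] centre end [224.5686 195.7283]
0.4 left edge end [223.6641 194.7771] centre end [228.9678 195.7786]
37 [215.5631 228.7027] [248.8086 228.6163]
69 [213.8804 195.3557] [248.3628 195.2755]
101 [212.0676 159.4318] [247.8825 159.3589]
133 [210.1092 120.6201] [247.3637 120.5561]
```

Red's edge now matches about 0.03 rad, so it is off. On to the rod's handle, with the gripper opening and the yaw matched.

Emit:
apply_moves(
  moves=[
    [1,38.7,0,-3.5,0,0,0],
    [1,38.7,0,-3.5,0,0,0],
    [1,38.7,0,-3.5,0,0,0],
    [1,38.7,0,-3.5,0,0,0],
    [1,38.7,0,-3.5,0,0,0],
    [1,38.7,0,-3.5,0,0,0],
    [-1,38.7,0,-3.5,0,0,0],
    [-1,38.7,0,-3.5,0,0,0],
    [-1,38.7,0,-3.5,0,0,0],
    [-1,38.7,0,-3.5,0,0,0],
    [-1,0,0,0,0,8,0],
    [-1,0,0,0,0,1,0],
    [-1,0,0,0,0,0,0],
  ],
)

```text
time: 9.2
tool_pos: [0.4411, -0.2614, 0.228]
tool_rot: [0.439, -0.439, 0.556, -0.553]
contact_force: [-0.6, 0.2, -0.2]
gripper_width: 0.999
```

```bash
python3 - <<'E'
from h import *
f=manip.grab_frame("wrist");Tc=wristT();T=toolT();print(T[:3,3],np.degrees(np.arctan2(T[1,2],T[0,2])),manip.state()['gripper_width'])
h=cv2.cvtColor(f,cv2.COLOR_BGR2HSV)
m=cv2.inRange(h,(50,120,40),(80,255,255))
c=[k for k in cv2.findContours(m,0,2)[0] if cv2.contourArea(k)>150]
for k in c:
    b=cv2.boxPoints(cv2.minAreaRect(k));print("px",b.round(1).tolist());P=[wrist(q,.047,Tc) for q in b];print("world",*P)
cv2.imwrite("pics/w6.png",cv2.resize(f,(800,600),interpolation=cv2.INTER_CUBIC))
E
```

```text
[ 0.4413 -0.2612  0.2284] -13.265764592780531 1.001416434382936
px [[255.0, 208.0], [255.0, 141.0], [269.0, 141.0], [269.0, 208.0]]
world [ 0.4263 -0.302   0.047 ] [ 0.4451 -0.2242  0.047 ] [ 0.4604 -0.2278  0.047 ] [ 0.4428 -0.3058  0.047 ]
```

View pics/w6.png

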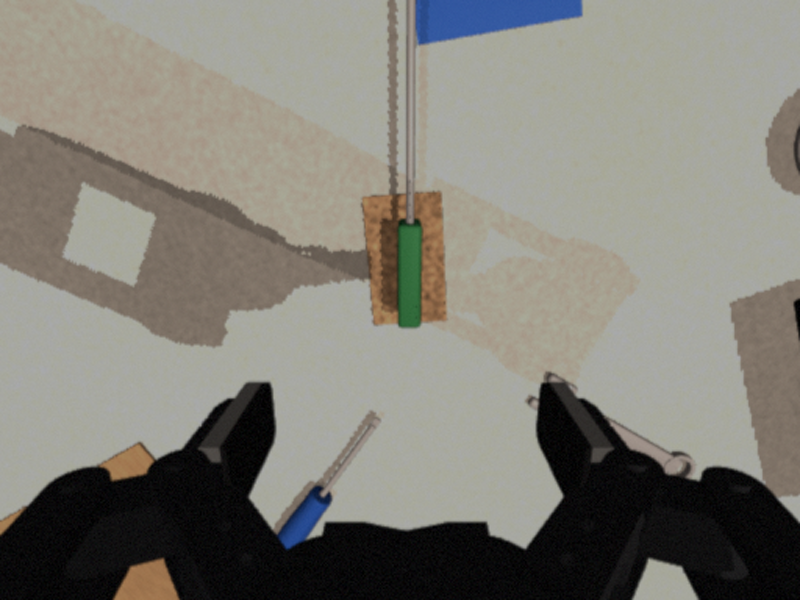

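The handle, at (410,273), lies square between the open jaws. The open tips (270,385) again put the fingertips well behind what `tcp_to_tips` says: about 17 mm behind the TCP when open. I'll descend with a force check.

Emit:
apply_moves(
  moves=[
    [-1,2,40,3,0,0,0],
    [-1,0,45,0,0,0,0],
    [-1,0,45,0,0,0,0],
    [-1,0,40,0,0,0,0],
    [-1,0,26,0,0,0,0],
    [-1,0,0,0,0,0,0],
  ],
)

```text
time: 9.85
tool_pos: [0.4409, -0.261, 0.0288]
tool_rot: [0.438, -0.44, 0.558, -0.551]
contact_force: [-0.7, 0.3, -0.2]
gripper_width: 0.998
```

Emit:
apply_moves(
  moves=[
    [-1,0,5,0,0,0,0],
    [-1,0,5,0,0,0,0],
    [-1,0,0,0,0,0,0],
    [1,0,0,0,0,0,0],
    [1,0,0,0,0,0,0],
    [1,0,0,0,0,0,0],
    [1,0,0,0,0,0,0],
    [1,0,0,0,0,0,0],
    [1,0,0,0,0,0,0],
    [1,0,0,0,0,0,0],
  ],
)

```text
time: 10.85
tool_pos: [0.4442, -0.2648, 0.024]
tool_rot: [-0.438, 0.438, -0.555, 0.555]
contact_force: [-0.2, -1.3, 1.8]
gripper_width: 0.198
```

```bash
python3 - <<'E'
from h import *
f=manip.grab_frame("wrist");T=toolT();s=manip.state();print(T[:3,3],np.degrees(np.arctan2(T[1,2],T[0,2])),s['gripper_width'],s['contact_force'])
g=manip.grab_frame("scene");cv2.imwrite("pics/w7.png",cv2.resize(f,(800,600)))
cv2.imwrite("pics/w7s.png",np.hstack([cv2.resize(f,(512,384)),cv2.resize(g[150:240,110:230],(288,216)).copy() if 0 else cv2.resize(g[140:268,110:206],(288,384),interpolation=cv2.INTER_CUBIC)]))
E
```

```text
[ 0.4442 -0.2648  0.024 ] -13.423982011868285 0.19730914234597258 [-0.7954 -0.7938  2.6122]
```

View pics/w7s.png

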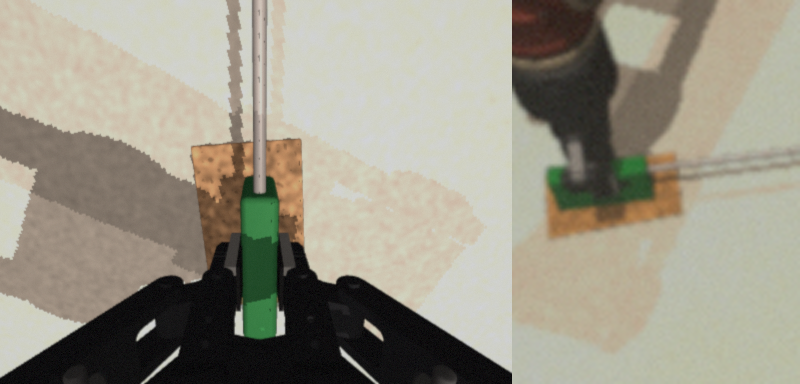

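Gripped: 0.198 opening ≈ 17 mm, and the handle is upright between the pads. I'll lift, align with the winder and bring the hook in front of the mouth.

Emit:
apply_moves(
  moves=[
    [1,0,-10,0,0,0,0],
    [1,0,-25,0,0,0,0],
    [1,0,-25,0,0,0,0],
    [1,0,0,0,0,-4.5,0],
    [1,0,0,0,0,-4.5,0],
    [1,0,0,0,0,0,0],
    [1,-18,0,17.5,0,0,0],
    [1,-18,0,17.5,0,0,0],
    [1,-18,0,17.5,0,0,0],
    [1,-18,0,17.5,0,0,0],
    [1,-17,0,17.5,0,0,0],
    [1,0,15,0,0,0,0],
    [1,0,15,0,0,0,0],
    [1,0,0,0,0,0,0],
    [1,0,0,0,0,0,0],
  ],
)

```text
time: 12.45
tool_pos: [0.5365, -0.1826, 0.0521]
tool_rot: [0.479, -0.48, 0.52, -0.518]
contact_force: [-0.5, 0.2, -2.3]
gripper_width: 0.197
```

```bash
cat > ring.py <<'E'
from h import *
import sys
f=manip.grab_frame("top");g=manip.grab_frame("scene");wf=manip.grab_frame("wrist");T=toolT();s=manip.state()
print("TCP",w(T[:3,3]),T[2,3],np.degrees(np.arctan2(T[1,2],T[0,2])),s['gripper_width'],s['contact_force'],s['time'])
for n,im in(("top",f),("scene",g)):
    h=cv2.cvtColor(im,cv2.COLOR_BGR2HSV);m=cv2.inRange(h,(6,170,70),(16,255,255))
    c=manip.calibration(n)
    for k in cv2.findContours(m,0,2)[0]:
        if cv2.contourArea(k)>25 :
            x,y,ww,hh=cv2.boundingRect(k);p=w(ray((x+ww/2-.5,y+hh/2-.5),.008,c['mtx'],c['T']))
            if -45<p[0]<45 and -200<p[1]<190: print(n,(x,y,ww,hh),p)
Z=lambda im,x,y,a,b:cv2.resize(im[y:y+b,x:x+a],(400,300),interpolation=cv2.INTER_CUBIC)
cv2.imwrite(f"pics/{sys.argv[1]}.png",np.vstack([np.hstack([Z(f,140,170,120,90),Z(g,200,130,160,120)]),np.hstack([Z(wf,0,0,512,384),Z(f,230,170,160,120)])]))
E
python3 ring.py r1
```

```text
TCP [  -2.0312 -231.7509] 0.05422623254159242 -4.484289303413126 0.19949006963681 [-0.331  -0.4371 -2.3766] 12.6
top (173, 194, 16, 16) [ -3.2203 104.7896]
```

```bash
python3 - <<'E'
import cv2,numpy as np
from h import *
f=cv2.imread('pics/r1.png')
# rod in wrist view: bright line columns at rows
g=manip.grab_frame("wrist");Tc=wristT()
gr=cv2.cvtColor(g,cv2.COLOR_BGR2GRAY)
for r in(5,30,60): print(r,gr[r,225:300:3])
E
```

```text
5 [108 110 111 110 110 109 109 110 110  99 157 183 201 164 109 111 110 110
 110 106  95  94  98 110 111]
30 [108 111 111 112 112 111 113 112 111 100 157 197 202 164 114 113 114 112
 113  97  97  96 112 113 111]
60 [ 91 111 114 115 115 116 114 116 115 107 155 184 206 164 119 118 114 116
 117 101 101 102 115 119 119]
```

The ring measures winder (-3, 104) and the rod is on the tool's centre line. Now advancing the hook above the ring.

Emit:
apply_moves(
  moves=[
    [1,-20,0,-0.5,0,0,0],
    [1,-30,0,-0.5,0,0,0],
    [1,-30,0,0,0,0,0],
    [1,-30,0,0,0,0,0],
    [1,-24.5,0,0,0,0,0],
    [1,0,12,0,0,0,0],
    [1,0,0,0,0,0,0],
  ],
)

```text
time: 13.35
tool_pos: [0.5464, -0.0481, 0.0404]
tool_rot: [0.48, -0.481, 0.519, -0.518]
contact_force: [-0.8, 0.0, -2.1]
gripper_width: 0.197
```

```bash
python3 ring.py r2; python3 - <<'E'
from h import *
f=manip.grab_frame("top");g=manip.grab_frame("scene");wf=manip.grab_frame("wrist")
Z=lambda im,x,y,a,b:cv2.resize(im[y:y+b,x:x+a],(400,300),interpolation=cv2.INTER_CUBIC)
cv2.imwrite("pics/r2b.png",np.vstack([np.hstack([Z(f,155,180,60,45),Z(g,270,160,120,90)]),np.hstack([Z(wf,0,0,512,384),Z(f,140,165,160,120)])]))
E
```

```text
TCP [ -3.0063 -97.5637] 0.041715995192479614 -4.493748984165989 0.20167671762316836 [-0.0771 -0.6163 -2.2967] 13.5
top (173, 194, 16, 15) [ -2.074 104.913]
```

View pics/r2b.png

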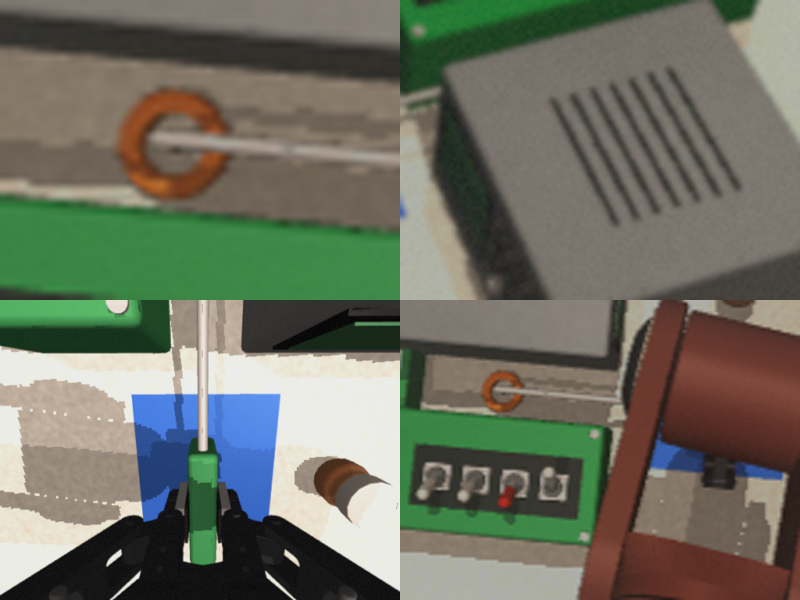

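The hook's bend at (152,138) sits over the ring, whose centre is (173,144), in the upper-left panel. The red toggle is off and the whites are unchanged. A quick parallax computation follows.

```bash
python3 - <<'E'
from h import *
print("bend outer end",w(top((155+150*.15-.4,180+137*.15-.4),.055)),"ring",w(top((155+173*.15-.4,180+144*.15-.4),.012)))
E
```

```text
bend outer end [ -2.8749 102.8649] ring [ -2.6871 103.9326]
```

Emit:
apply_moves(
  moves=[
    [1,-1,6,0,0,0,0],
    [1,0,6,0,0,0,0],
    [1,0,6,0,0,0,0],
    [1,0,0,0,0,0,0],
    [1,4,0,0,0,0,0],
    [1,6,0,0,0,0,0],
    [1,10,0,0,0,0,0],
    [1,10,0,0,0,0,0],
    [1,10,0,0,0,0,0],
    [1,0,0,0,0,0,0],
  ],
)

```text
time: 14.65
tool_pos: [0.5445, -0.0889, 0.0239]
tool_rot: [-0.48, 0.48, -0.519, 0.52]
contact_force: [0.2, -0.1, -2.2]
gripper_width: 0.197
```

```bash
python3 ring.py r3
```

```text
TCP [  -3.0649 -135.7391] 0.02370924751533754 -4.453603000445355 0.19747165643190065 [ 0.1979  0.5884 -2.9751] 14.8
top (190, 195, 15, 16) [-2.039  66.7398]
```

The ring follows the hook (104→67 mm). Pulling it out onto the mat.

Emit:
apply_moves(
  moves=[
    [1,6,0,0,0,0,0],
    [1,12,0,0,0,0,0],
    [1,12,0,0,0,0,0],
    [1,12,0,0,0,0,0],
    [1,12,0,0,0,0,0],
    [1,12,0,0,0,0,0],
    [1,12,0,0,0,0,0],
    [1,12,0,0,0,0,0],
    [1,12,0,0,0,0,0],
    [1,12,0,0,0,0,0],
    [1,12,0,0,0,0,0],
    [1,12,0,0,0,0,0],
    [1,12,0,0,0,0,0],
    [1,10,0,0,0,0,0],
    [1,8,0,0,0,0,0],
    [1,4,0,0,0,0,0],
    [1,0,0,0,0,0,0],
  ],
)

```text
time: 16.5
tool_pos: [0.5312, -0.2592, 0.0237]
tool_rot: [-0.48, 0.48, -0.519, 0.519]
contact_force: [0.4, 1.0, -1.9]
gripper_width: 0.199
```

```bash
python3 ring.py r4
```

```text
TCP [  -3.1909 -307.2366] 0.02360413778623674 -4.4057334043826994 0.19955199794600753 [-0.018  -0.7115 -2.3476] 16.65
```

Emit:
apply_moves(
  moves=[
    [1,-4,0,0,0,0,0],
    [1,-3,0,0,0,0,0],
    [1,0,0,0,0,0,0],
    [1,0,-6,0,0,0,0],
    [1,0,-8,0,0,0,0],
    [1,0,-20,0,0,0,0],
    [1,0,-20,0,0,0,0],
    [1,0,0,-30,0,0,0],
    [1,0,0,-30,0,0,0],
    [1,0,0,-27,0,0,0],
    [1,0,0,0,0,4.5,0],
    [1,0,0,0,0,4.5,0],
    [1,0,0,0,0,0,0],
    [1,0,0,0,0,0,0],
  ],
)

```text
time: 18.05
tool_pos: [0.4453, -0.2454, 0.0785]
tool_rot: [-0.439, 0.438, -0.554, 0.555]
contact_force: [-0.1, 0.6, -1.4]
gripper_width: 0.197
```

```bash
python3 ring.py r5; python3 - <<'E'
from h import *
T=toolT();d=np.append(np.array([.4442,-.2648])-T[:2,3],0);print(T[:3,3],"to grasp spot, tool xyz mm",T[:3,:3].T@d*1000)
d=np.append(np.array([.440,-.2614])-T[:2,3],0);print("to pad centre",T[:3,:3].T@d*1000)
E
```

```text
TCP [ -89.8898 -300.6343] 0.07796104844995747 -13.368778072231938 0.19838798940190702 [-0.1508 -0.4767 -2.5831] 18.2
scene (229, 205, 13, 12) [  -1.3898 -106.9143]
[ 0.4452 -0.2452  0.078 ] to grasp spot, tool xyz mm [19.3493  0.0036  3.5596]
to pad centre [17.0126  0.002  -1.3127]
```

The ring lies at mat-frame (-1, -12) mm, well inside the limits. Now standing the handle back on its pad.

Emit:
apply_moves(
  moves=[
    [1,9,0,0.5,0,0,0],
    [1,9,0,0.5,0,0,0],
    [1,0,20,0,0,0,0],
    [1,0,16,0,0,0,0],
    [1,0,9,0,0,0,0],
    [1,0,4,0,0,0,0],
    [1,0,3,0,0,0,0],
    [1,0,1.5,0,0,0,0],
    [1,0,0,0,0,0,0],
    [1,0,0,0,0,0,0],
  ],
)

```text
time: 19.2
tool_pos: [0.4422, -0.2631, 0.0248]
tool_rot: [-0.438, 0.438, -0.555, 0.555]
contact_force: [0.5, 0.1, -2.2]
gripper_width: 0.197
```

```bash
python3 - <<'E'
from h import *
for i in range(3):
    manip.grab_frame("wrist");T=toolT();print(T[:3,3],T[2,:3],manip.state()['contact_force'])
E
```

```text
[ 0.4422 -0.2631  0.0248] [ 0.0005 -1.      0.001 ] [ 0.3124 -0.138  -1.3841]
[ 0.4421 -0.263   0.0247] [ 0.0004 -1.      0.0008] [-0.6373 -0.8604 -1.5857]
[ 0.4421 -0.263   0.0246] [ 0.0004 -1.      0.0007] [ 0.0228  0.2467 -1.8077]
```

Emit:
apply_moves(
  moves=[
    [1,0,0.6,0,0,0,0],
    [1,0,0,0,0,0,0],
    [-1,0,0,0,0,0,0],
    [-1,0,0,0,0,0,0],
    [-1,0,0,0,0,0,0],
    [-1,0,0,0,0,0,0],
    [-1,0,0,0,0,0,0],
    [-1,0,0,0,0,0,0],
    [-1,0,-10,0,0,0,0],
    [-1,0,-25,0,0,0,0],
    [-1,0,-40,0,0,0,0],
    [-1,0,-40,0,0,0,0],
    [-1,40,-30,-10,0,0,0],
    [-1,40,-20,-10,0,0,0],
    [-1,30,0,0,0,0,0],
    [-1,0,0,0,0,0,0],
  ],
)

```text
time: 20.95
tool_pos: [0.3965, -0.3678, 0.1904]
tool_rot: [-0.437, 0.437, -0.554, 0.557]
contact_force: [-0.2, 0.0, -0.2]
gripper_width: 1.003
```

```bash
python3 ring.py r6; python3 - <<'E'
from h import *
f=manip.grab_frame("top");g=manip.grab_frame("scene");wf=manip.grab_frame("wrist");Tc=wristT()
h=cv2.cvtColor(wf,cv2.COLOR_BGR2HSV);m=cv2.inRange(h,(50,120,40),(80,255,255))
for k in cv2.findContours(m,0,2)[0]:
    if cv2.contourArea(k)>150:
        b=cv2.boxPoints(cv2.minAreaRect(k));P=np.array([wrist(q,.047,Tc) for q in b]);print("handle",P.mean(0),b.tolist())
Z=lambda im,x,y,a,b:cv2.resize(im[y:y+b,x:x+a],(400,300),interpolation=cv2.INTER_CUBIC)
cv2.imwrite("pics/fin.png",np.vstack([np.hstack([Z(f,130,145,280,210),Z(g,100,110,240,180)]),np.hstack([Z(wf,0,0,512,384),Z(g,190,160,100,75)])]))
E
```

```text
TCP [-128.7848 -422.6858] 0.18788518520237224 -13.43001182950629 1.0032188879789552 [0.1644 0.6953 0.5637] 21.1
scene (229, 205, 13, 12) [  -1.3898 -106.9143]
handle [ 0.4413 -0.2662  0.047 ] [[270.7662048339844, 114.96509552001953], [272.1759948730469, 24.73712730407715], [291.2651062011719, 25.03539276123047], [289.8553161621094, 115.26335906982422]]
```

View pics/fin.png

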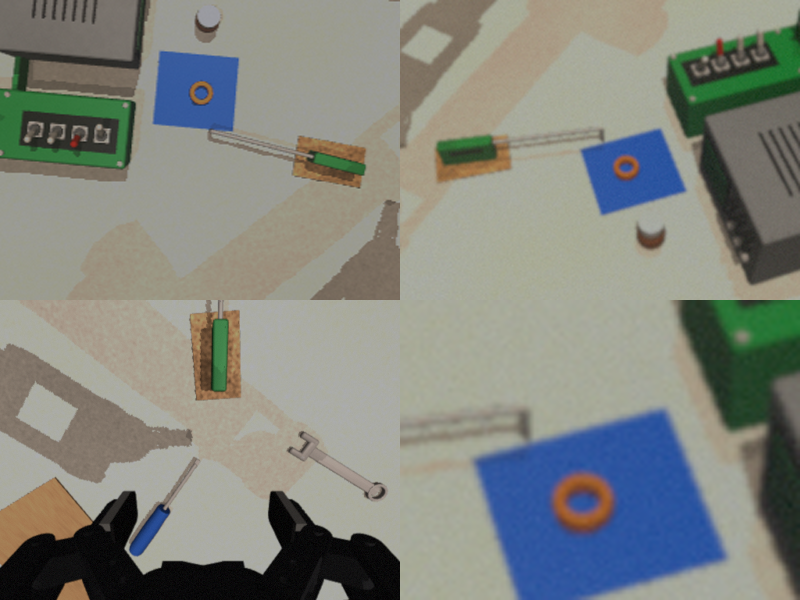

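The final view shows the ring flat on the mat at (201,93) in the top panel. The handle stands upright on the pad at (335,163), and the jar and white toggles are where they were. The red toggle leans to off at (75,142), and the arm is clear.

```bash
python3 -c "
from plant import manip
print(manip.job_done())"
```

```text
the job is handed in; nothing more can be done
None
```

I switched the red toggle off, pulled the ring out of the gap onto the mat with the bent rod, stood the rod back on its pad, and handed the job in at about 21 s. I was given no verdict.

**Last checks:**
- **Red toggle:** it measured about 0.03 rad after I backed off, and it still leans to the off side in the final picture.
- **White toggles and jar:** they look unmoved in the pictures. I did not measure their shift.
- **Ring:** it lies flat about (-1, -12) mm from the mat's centre. That position comes from the scene camera only, because colour detection in the top camera returned nothing. The ring is plainly visible on the mat in the top picture.
- **Rod:** it is released and upright, with the handle centre about 5 mm from the pad's centre.
- **Arm:** the gripper is open and about 0.19 m above the bench, and the force reading is about zero.

**What disagreed:** `tcp_to_tips` says the fingertips stand 19 mm ahead of the TCP. In the pictures the shut tips were level with the TCP or a few millimetres behind it. Because of this, my first push passed just over the red toggle without moving it. I backed off, lowered 18 mm, and the second push worked.

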